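# Set the vent of the seed frame

## Robot

A 7-joint arm with a two-finger parallel gripper is mounted at the origin on the work surface. World frame = base frame: x ahead of the robot, y to its left, z up, the work surface at z = 0. Lengths are in m, angles in rad, forces in N, time in s.
With the tool pointing down it reaches from about 0.425 to 0.825 m from the base axis. Payload 3.6 kg.
Tool frame: the origin (TCP) lies midway between the tips of the shut fingers; the grasp point (between the pads) lies 19 mm behind it; z points along the fingers, y is the line along which they close (so a half turn about z gives the same grasp; the last joint's range is limited). The gripper opens to 93 mm and grips with 3 to 60 N. Pads are 15 mm wide; open, the fingers measure 128 mm over their backs; the gripper's body (75 mm by 188 mm) begins 65 mm behind the grasp point.
Start: joints at [1.258, 0.615, -0.013, 1.423, 0.008, 1.103, -0.04], TCP at [0.184, -0.623, 0.219] pointing down, gripper open.
Joint ranges: [-3.12, 3.12], [-0.3, 2.06], [-1.34, 1.32], [0.26, 2.42], [-1.36, 4.5], [0.01, 1.98], [-2.84, 2.84]. Speed limits (rad/s): [2.79, 2.79, 3.14, 3.14, 3.14, 3.14, 3.14].

## Interface

Orientations are given as a rotation vector (axis times angle).
In Python, from plant import get_obs, read_camera, sign_off, find_in, place_of gives the robot as it stands.
- The arm moves only by the shell command python3 -m pendant 'ROWS' [FORCE]. ROWS is JSON, a list of rows, each a list of 3 entries, a list of its own where there are three numbers: the turn, a rotation vector about the tool's x, y, z in degrees, then the shift along the tool's x, y, z in m, then the finger opening in m, from 0 to 0.093. A call has 1 to 5 rows; each row is the pose to reach, as a shift and turn from the pose commanded when the call began, along the tool's axes at that moment; what a row does not reach only later rows make up. A row lasts 1/8 s, in which the tool goes at most 62.5 mm and 10.7 degrees, less where a joint would pass 70% of its speed; a pose out of reach is approached as far as the arm can. A call with a gripper value outside its range is refused whole. The fingers move at their own pace and stop on an object; FORCE is the grip in N (left out, the last holds). Time passes only in rows, so rows that repeat a pose let the fingers close. It gives the time, the measured TCP pose, the force, the opening and the grip force at its end, in the units of the state.
- get_obs(): the state, without advancing time (a new reading comes with each control period).
- read_camera(name): name is "side" or "top" or "wrist"; returns a dict with "color" (400x640x3 uint8, red, green, blue), "fx", "fy", "cx", "cy" (pixels), "rvec" (rotation vector, rad) and "tvec" (3), from world to camera coordinates, as OpenCV has them; the wrist camera has in their place "tool_from_camera" (4x4, takes a point from camera to tool coordinates, whose origin is the TCP and whose axes are the flange's). Camera axes: x right, y down, z forward; pixel columns grow to the right and rows downward; lengths in m; the calibration is good to about 2 mm. The wrist camera is an equidistant fisheye: a pixel r from the principal point sees the ray r / f radians off the axis. A picture is of the moment at which its call begins: read the wrist's pose just before it. There is no depth.
- sign_off(): hands the job in; it is judged then, once.
Trained networks look in the newest picture that a camera, given by its name, has taken for a name from the list of things; names that differ only in an ending like _2 or _b are one class to them, and where a whole thing is asked for, a point or a joint stands for the part that bears it (a point fixed in the world has none). Each returns a list of dicts, best first, with "conf" (0 to 1); they miss things now and then, are a little off and sometimes report something else, mostly with a low value. They report only what shows in the picture. A call takes as long as a camera call.
- find_in(camera, thing): "position" ([x, y, z] in m, in world coordinates, good to about 4 mm: the middle of the surface that is visible of it).
- place_of(camera, thing): "position" ([x, y, z] in m, in world coordinates, good to about 4 mm: a listed point, or the origin of a listed thing).
The state is a dict: "time_s": time; "joints": joint angles; "joint_vel": joint speeds; "joint_efforts": joint torques, N m; "ee_pos": TCP position; "orientation": TCP orientation; "contact_force": force on the tool from outside, world axes, zero at the start; "ft_torque": the same for the moment, N m; "grip_width": opening from 0.0 (shut) to 1.0 (fully open); "grasp_force": force on a finger pad.
Only numpy, scipy, OpenCV 4.12 (cv2) and the standard library are available. Lean on these libraries where they do the work, as an engineer would, in place of code of your own. Each camera call takes 0.05 s, during which the arm holds its last target. There are 200 camera calls.

## Task

Air the seed frame: lower its open glazed lid gently until the lid's steel lug rests on the rubber head of the sprung vent prop. Then press the prop's sliding leg down until its lower edge is level with the top of the marker ring on the post and, holding it at that mark, squeeze the cam lever fully shut against its collar. Finish still gripping leg and lever - do not let go - with the lid resting on the prop, and leave the other things on the bench alone.

Things in the scene. Friction and masses are not known exactly. Their poses are not given: they have to be found in the camera images.
- frame: Seed frame fixed to the bench: brown wooden box 300 (x) x 180 (y) x 95 mm high. Origin: centre of its underside; x along the hinge, y from the hinge to the free edge, z up. At x = 115, y = 135 mm, 45 mm outside the free edge, stands the vent prop's fixed upright aluminium post, 16 mm thick; the leg slides on it.
- lid: Glazed pine lid 300 x 180 x 16 mm, about 0.45 kg. Origin: middle of the hinge line (frame 0, -90, 95 mm); x along the hinge, y to the free edge, z up when shut. Stands open by hinge friction, falls if let go below about 1.3 rad. A steel lug 22 mm wide, 5 mm thick at x = 115 sticks out to y = 243 mm, its underside at z = 0; it comes to rest on the prop's rubber head.
- lid_angle (a joint): opening angle of the lid about its hinge, rad: 0 = level on the box, 1.33 to 1.5 at the start (near upright), about 0.345 when the lug rests on the prop with the leg fully up; smaller as the leg goes down
- lid_handle (a point): point in the wooden lifting handle, a tongue in the plane of the lid in the middle of its free edge: 26 mm wide along the hinge, 12 mm thick, its centre plane 8 mm above the lid's underside, sticking out 50 mm. This point is on its centre line, 28 mm out from the edge, 22 mm from its end, 208 mm from the hinge. It can be pinched across its 26 mm from above at any lid angle
- leg: Sliding leg of the prop, 0.15 kg, over the fixed post. Origin: on its axis at its lower edge; axes as the frame's. Tube 24 mm thick to z = 52; thumb rest, a flat plate z = 52 to 58, from x = -58 to -10, 30 wide in y; collar 26 (x) x 32 (y) mm, z = 58 to 84; rubber head, a ball of 24 mm, top at z = 100. Sprung upward: pressing it down takes 4 to 8 N, and it springs back up if let go with the lever open.
- leg_slide (a joint): how far the leg is pressed down, m: 0 = fully up (the start, lower edge 75 mm above the bench), 0.055 = fully down. It stands at its mark when it has gone down by the start distance from the lower edge to the top of the ring (21 to 41 mm)
- leg_edge (a point): centre of the leg's lower edge, on its axis; this edge is to be level with the top of the ring
- thumb_rest (a point): centre of the top face of the usable part of the thumb rest, 36 mm from the leg's axis on its -x side (away from the lever), 58 mm above the leg's lower edge: press down here with one fingertip while the other finger goes down outside the lever; as the fingers close, this tip slides in along the rest to the collar. Tips that come forward in closing push the leg farther down: make up for it
- lever: Flat aluminium cam lever, 34 long, 20 high (z = 61 to 81 above the leg's lower edge), 6 mm thick, on the +x side of the collar. Origin: its upright pivot (leg x = 15.5, y = -9 mm). Open it leans out so that its tip is 38 mm from the leg's axis in x; shut it lies flat on the collar, outer face at x = 18.5: then leg and lever measure 32 mm across x (collar's far face at x = -13)
- lever_angle (a joint): swing of the lever, rad: 0 = open (0 to 0.1 at the start), 0.75 = fully shut. It swings level about its upright pivot and goes over centre near the end; takes up to about 10 N at the tip
- ring_top (a point): centre of the top face of the marker ring, a black rubber ring of 22 mm diameter, 4 mm high, round the post below the leg, 34 to 54 mm above the bench. It is the mark and does not move or stop the leg (the tube passes over it)
- pot: bystander: clay pot, 104 mm wide, 88 mm high, standing in its saucer; origin at the centre of its underside
- saucer: bystander: clay saucer, 116 mm wide, 18 mm high; origin at the centre of its underside
- sprayer: bystander: green plastic spray pump, 80 mm wide, 200 mm high; origin at the centre of its underside
- scoop: bystander: lying steel scoop with a wooden grip, 240 mm long along its x, 36 mm high; origin near its middle, on the bench
- dibber: bystander: lying wooden dibber with a T grip 75 mm wide, 215 mm long along its x; origin at its middle, on the bench

How it is judged:
On the way, in this order (a step that is already met when the one before it is completed fails the run):
1. the lid's lug rests on the prop's rubber head, the leg still up (contact force between lid and leg above 0.2 N and velocity of joint lid_angle above -0.15 rad/s and value of joint leg_slide below 0.012 m), for 0.2 s.
2. the leg is held pressed down at the ring with the lever still open (z of leg_edge in the frame of ring_top between -0.005 and 0.005 m and value of joint lever_angle below 0.35 rad and contact force between the fingers and leg above 1 N), for 0.1 s.
3. the lever is shut with the leg held at the ring (z of leg_edge in the frame of ring_top between -0.005 and 0.005 m and value of joint lever_angle above 0.66 rad and contact force between the fingers and leg above 3 N), for 0.2 s.
At the end, for the whole second after the job is handed in: The lever is shut (0.66 rad or more), the leg's lower edge is within 5 mm of the ring's top, the lid rests on the prop, all still, and the fingers still grip the leg (over 3 N) with a finger on the lever (over 2 N) (all of step 3 and contact force between lid and leg above 0.2 N and contact force between the fingers and lever above 2 N and linear speed of leg below 0.01 m/s); the arm keeps its last pose, push and grip.
It fails at once if the lid is dropped or slammed down (faster than 1.2 rad/s over its last part) (value of joint lid_angle below 0.6 rad and velocity of joint lid_angle below -1.2 rad/s).
It fails at once if the lever is shut while the leg is not at the ring (5 mm) (value of joint lever_angle above 0.55 rad and not (z of leg_edge in the frame of ring_top between -0.005 and 0.005 m)).
It fails at once if a bystander is moved by over 30 mm (distance of any of pot, saucer, sprayer, scoop, dibber from where it was at the start of the episode above 0.03 m).
It also fails if it takes over 64 s, if anything falls off the work surface, if the arm or the gripper's body presses on something with over 40 N, if the wrist force passes 120 N, or if a joint passes its speed limit or range.

## Working session

There is one attempt and no reset: what is moved stays moved. The work goes in short steps, Python scripts to look and compute and a shell command to move; the robot and the scene stay as the last step left them, time stands still between calls to the robot, and variables do not carry over. Pictures are saved under pics/ and viewed, at most 10 in all, crops included, and the job is handed in when it is done.

```bash
ls; mkdir -p pics; cat > h.py <<'E'
import numpy as np, cv2
from scipy.spatial.transform import Rotation as R
from plant import get_obs, read_camera, sign_off, find_in, place_of
np.set_printoptions(precision=4,suppress=True)
def tool(p):
    o=get_obs(); return R.from_rotvec(o["orientation"]).inv().apply(np.array(p)-o["ee_pos"])
def snap(cam,name=None):
    c=read_camera(cam)
    if name: cv2.imwrite(f"pics/{name}.png",c["color"][:,:,::-1])
    return c
def look(cam,things,f=place_of):
    for t in things:
        r=f(cam,t)[:2]; print(cam,t,[(np.round(x["position"],4).tolist(),round(x["conf"],2)) for x in r])
E
python3 - <<'E'
from h import *
o=get_obs(); print(o)
for c in ("side","top"):
    snap(c,c+"0"); look(c,["frame","lid","lid_handle","leg","leg_edge","thumb_rest","lever","ring_top","pot","sprayer","scoop","dibber"])
E
```

```text
pics
{'time_s': 0.0, 'joints': array([ 1.2575,  0.6159, -0.0126,  1.4249,  0.0081,  1.1034, -0.0404]), 'joint_vel': array([ 0.0005, -0.0003,  0.0001,  0.0007, -0.0017, -0.0011,  0.0007]), 'joint_efforts': array([ -0.0004, -45.894 ,   0.2088, -16.5746,  -0.0611,   0.0203,
         0.0002]), 'ee_pos': array([ 0.1836, -0.6227,  0.2175]), 'orientation': array([-3.1069, -0.4487,  0.0006]), 'contact_force': array([ 0.0737, -0.3497, -0.5469]), 'ft_torque': array([ 0.0273, -0.0047, -0.0333]), 'grasp_force': 0.0, 'grip_width': 0.9959540926895095}
side frame []
side lid [([0.535, -0.2108, 0.0989], 0.8)]
side lid_handle [([0.5397, -0.1799, 0.3039], 0.64)]
side leg [([0.6296, 0.0286, 0.0777], 0.56)]
side leg_edge [([0.6283, 0.0278, 0.0732], 0.63)]
side thumb_rest [([0.5931, 0.0246, 0.1346], 0.61), ([0.4035, 0.1618, 0.001], 0.37)]
side lever [([0.6281, 0.0261, 0.0757], 0.59)]
side ring_top []
side pot [([0.42, 0.2916, 0.0027], 0.9)]
side sprayer [([0.6851, 0.3271, 0.0007], 0.6)]
side scoop [([0.6411, 0.2009, 0.0021], 0.95)]
side dibber [([0.4038, 0.1678, -0.0005], 0.93)]
top frame [([0.5307, -0.1192, -0.0019], 0.72)]
top lid [([0.5451, -0.2092, 0.0944], 0.56)]
top lid_handle [([0.5372, -0.1838, 0.2985], 0.81)]
top leg [([0.6296, 0.028, 0.0737], 0.98)]
top leg_edge []
top thumb_rest [([0.5953, 0.0221, 0.134], 0.67)]
top lever [([0.6476, 0.0202, 0.1465], 0.55)]
top ring_top []
top pot [([0.6851, 0.3233, 0.0027], 0.75), ([0.4186, 0.2921, 0.004], 0.69)]
top sprayer [([0.684, 0.3281, -0.0002], 0.6)]
top scoop [([0.6447, 0.2085, 0.001], 0.95)]
top dibber [([0.4056, 0.1646, 0.0007], 0.88)]
```

View pics/side0.png

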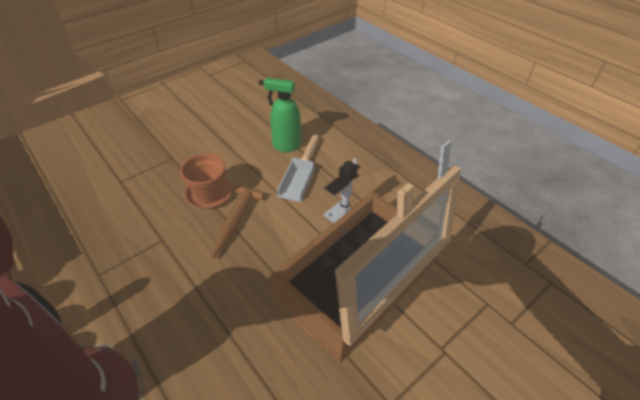

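View pics/top0.png

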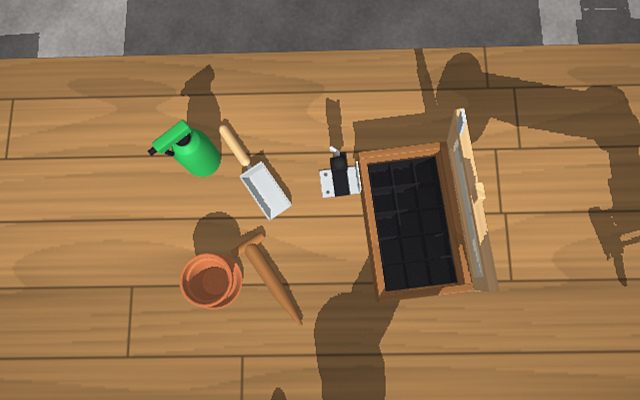

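```bash
cat >> h.py <<'E'
YAW=0.112
def goal(p,s=1,yaw=YAW,tilt=0):
    """turn (deg) and shift in tool axes to reach p pointing down, tool y = s*frame x; tilt about frame x"""
    o=get_obs(); R0=R.from_rotvec(o["orientation"])
    y=s*np.array([np.cos(yaw),np.sin(yaw),0]); z=np.array([0,0,-1.]); x=np.cross(y,z)
    G=R.from_rotvec(np.array([np.cos(yaw),np.sin(yaw),0])*tilt)*R.from_matrix(np.c_[x,y,z])
    print("turn",(R0.inv()*G).as_rotvec(degrees=True),"shift",R0.inv().apply(np.array(p)-o["ee_pos"]))
LEG=np.array([.6296,.028]); FX=np.array([np.cos(YAW),np.sin(YAW)]); FY=np.array([-FX[1],FX[0]])
E
python3 - <<'E'
from h import *
print(R.from_rotvec(get_obs()["orientation"]).as_matrix())
c=read_camera("wrist"); print(c["tool_from_camera"],c["fx"],c["cx"],c["cy"])
for s in (1,-1): goal([*(LEG+.003*FX),.42],s)
E
```

```text
[[ 0.9591  0.283   0.    ]
 [ 0.283  -0.9591  0.0001]
 [ 0.     -0.0001 -1.    ]]
[[ 0.0001 -0.9557 -0.2943  0.0821]
 [ 1.      0.0002 -0.0005  0.0004]
 [ 0.0005 -0.2943  0.9557 -0.1663]
 [ 0.      0.      0.      1.    ]] 309.70691628693146 318.2387831107315 196.6908660671733
turn [ -0.0023  -0.0041 -79.9792] shift [ 0.6148 -0.4982 -0.2013]
turn [ -0.0043   0.0024 100.0208] shift [ 0.6148 -0.4982 -0.2013]
```

```bash
python3 -m pendant '[[[0,0,0],[0,0,-0.06],0.082],[[0,0,0],[0,0,-0.12],0.082],[[0,0,-10],[0.03,-0.02,-0.18],0.082],[[0,0,-20],[0.08,-0.06,-0.2],0.082],[[0,0,-30],[0.13,-0.1,-0.2],0.082]]' 5; python3 -c "
from h import *
goal([*(LEG+.003*FX),.42])"
```

```text
time_s: 1.98
ee_pos: [0.2749, -0.4996, 0.4204]
orientation: [2.88, 1.242, 0.001]
contact_force: [1.2, -0.6, 0.4]
grip_width: 0.884
grasp_force: 0.0
turn [  0.2403   0.2008 -49.7425] shift [ 0.6295 -0.102  -0.001 ]
```

```bash
python3 -m pendant '[[[0,0,-10],[0.06,-0.01,0],0.082],[[0,0,-20],[0.12,-0.02,0],0.082],[[0,0,-30],[0.18,-0.03,0],0.082],[[0,0,-40],[0.24,-0.04,0],0.082],[[0,0,-50],[0.3,-0.05,0],0.082]]'; python3 -c "
from h import *
goal([*(LEG+.003*FX),.42])"
```

```text
time_s: 2.6
ee_pos: [0.4451, -0.2465, 0.4184]
orientation: [2.086, 2.347, -0.0]
contact_force: [0.6, -1.3, 0.0]
grip_width: 0.88
grasp_force: 0.0
turn [0.0344 0.0465 0.319 ] shift [ 0.2509  0.2184 -0.0016]
```

```bash
python3 -m pendant '[[[0,0,0],[0.045,0.04,0],0.082],[[0,0,0],[0.09,0.08,0],0.082],[[0,0,0],[0.14,0.12,0],0.082],[[0,0,0],[0.19,0.165,0],0.082],[[0,0,0],[0.25,0.218,0],0.082]]'; python3 -m pendant '[[[0,0,0],[0.02,0,0.06],0.082],[[0,0,0],[0.04,0,0.12],0.082],[[0,0,0],[0.06,0,0.17],0.082],[[0,0,0],[0.06,0,0.17],0.082],[[0,0,0],[0.06,0,0.17],0.082]]'; python3 - <<'E'
from h import *
o=get_obs();snap("wrist","w1"); look("wrist",["leg","leg_edge","thumb_rest","lever","ring_top"])
goal([*(LEG+.003*FX),.26])
E
```

```text
time_s: 3.22
ee_pos: [0.6203, 0.0063, 0.4184]
orientation: [2.094, 2.341, -0.0]
contact_force: [-0.2, 0.2, 0.6]
grip_width: 0.88
grasp_force: 0.0
time_s: 3.85
ee_pos: [0.6143, 0.064, 0.2504]
orientation: [2.093, 2.339, 0.004]
contact_force: [-0.0, -0.6, -0.3]
grip_width: 0.886
grasp_force: 0.0
wrist leg [([0.6299, 0.023, 0.0723], 0.84), ([0.5415, -0.2089, 0.0997], 0.7)]
wrist leg_edge [([0.6327, 0.0281, 0.0777], 0.76)]
wrist thumb_rest [([0.5906, 0.0217, 0.1336], 0.79)]
wrist lever [([0.5912, 0.0187, 0.1371], 0.57)]
wrist ring_top [([0.6296, 0.0256, 0.0481], 0.49)]
turn [ 0.1623  0.0123 -0.0606] shift [-0.0378  0.0152 -0.0103]
```

View pics/w1.png

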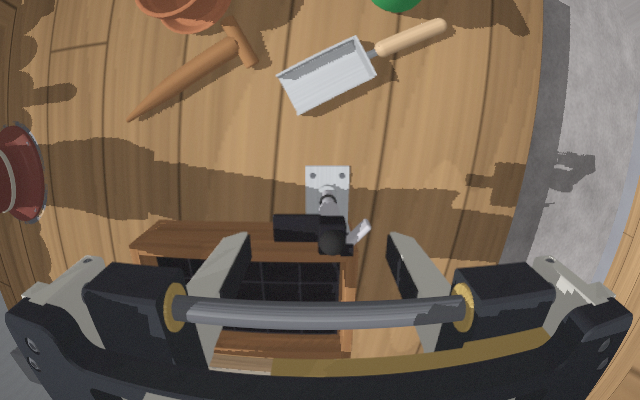

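```bash
python3 -m pendant '[[[0,-10,0],[0.015,0.005,0.015],0.082],[[0,-20,0],[0.025,0.01,0.03],0.082],[[0,-30,0],[0.035,0.015,0.05],0.082],[[0,-40,0],[0.04,0.015,0.07],0.082],[[0,-45,0],[0.04,0.015,0.08],0.082]]'; python3 -m pendant '[[[0,0,0],[0,0,0],0.082],[[0,0,0],[0,0,0],0.082]]'; python3 - <<'E'
from h import *
o=get_obs();c=snap("wrist"); look("wrist",["leg_edge","ring_top","thumb_rest"])
im=c["color"]; 
# project expected points
R0=R.from_rotvec(o["orientation"]); T=c["tool_from_camera"]
def proj(p):
    t=R0.inv().apply(np.array(p)-o["ee_pos"]); q=T[:3,:3].T@(t-T[:3,3]); th=np.arctan2(np.hypot(q[0],q[1]),q[2]); a=np.arctan2(q[1],q[0])
    return c["cx"]+c["fx"]*th*np.cos(a), c["cy"]+c["fy"]*th*np.sin(a)
for z in (.034,.044,.054,.075,.127,.133,.175): print(z,np.round(proj([*LEG,z]),1))
u,v=map(int,proj([*LEG,.075])); 
crop=im[v-100:v+50,u-100:u+100]; print(u-100,v-100); cv2.imwrite("pics/w2.png",cv2.resize(crop,None,fx=4,fy=4,interpolation=cv2.INTER_CUBIC)[:,:,::-1])
E
```

```text
time_s: 4.78
ee_pos: [0.6219, 0.1101, 0.166]
orientation: [1.639, 1.847, -0.683]
contact_force: [-0.8, -0.1, 0.1]
grip_width: 0.881
grasp_force: 0.0
time_s: 5.03
ee_pos: [0.624, 0.1051, 0.1696]
orientation: [1.649, 1.839, -0.679]
contact_force: [1.3, -0.1, 0.1]
grip_width: 0.882
grasp_force: 0.0
wrist leg_edge [([0.6322, 0.0293, 0.0727], 0.66)]
wrist ring_top [([0.6293, 0.0269, 0.0437], 0.45)]
wrist thumb_rest [([0.5918, 0.022, 0.1331], 0.82)]
0.034 [315.1 144. ]
0.044 [315.1 151.8]
0.054 [315.1 159.9]
0.075 [315. 178.]
0.127 [314.8 228.7]
0.133 [314.8 235. ]
0.175 [314.7 282.3]
214 77
```

View pics/w2.png

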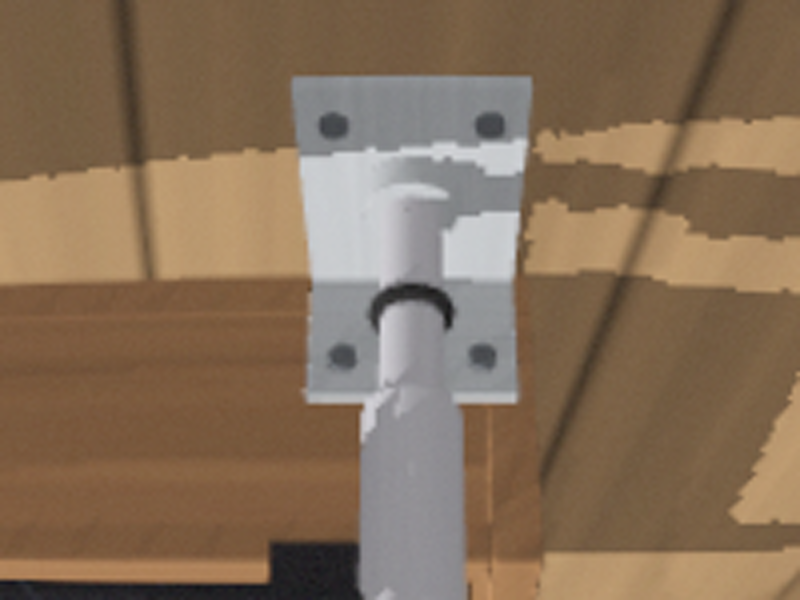

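```bash
python3 - <<'E'
from h import *
o=get_obs();c=read_camera("wrist")
R0=R.from_rotvec(o["orientation"]); T=c["tool_from_camera"]
def proj(p):
    t=R0.inv().apply(np.array(p)-o["ee_pos"]); q=T[:3,:3].T@(t-T[:3,3]); th=np.arctan2(np.hypot(q[0],q[1]),q[2]); a=np.arctan2(q[1],q[0])
    return c["cx"]+c["fx"]*th*np.cos(a), c["cy"]+c["fy"]*th*np.sin(a)
for dl in (-.002,0,.002): print(dl,"edge front v",proj([*(LEG+(.012+dl)*FY),.075]))
for zr in np.arange(.034,.055,.002): print(round(zr,3),proj([*(LEG+.011*FY),zr-.004])[1],proj([*(LEG+.008*FY),zr])[1])
g=cv2.cvtColor(c["color"],cv2.COLOR_RGB2GRAY); print(g[138:182,317])
E
```

```text
-0.002 edge front v (np.float64(315.1459483072341), np.float64(172.10982289982425))
0 edge front v (np.float64(315.12229720638425), np.float64(170.94240015124993))
0.002 edge front v (np.float64(315.09839093136475), np.float64(169.76114586674484))
0.034 133.94705398707808 138.89270359691062
0.036 135.47788333911416 140.44444471346102
0.038 137.0212156640397 142.00861598623294
0.04 138.577127172984 143.58528661323098
0.042 140.14569278454655 145.17452431121575
0.044 141.7269860441099 146.77639523341406
0.046 143.3210790409912 148.39096388523356
0.048 144.9280423234313 150.01829303799303
0.05 146.54794481142508 151.65844364068414
0.052 148.18085370740076 153.31147472978563
0.054 149.8268344047594 154.9774433371548
[152 152 151 152 152 147 142 142 131  95  40  40  51  69 133 152 150 149
 149 149 149 149 149 148 150 148 151 146 149 147 142 140 140 141 147 160
 160 158 157 156 150 145 145 144]
```

```bash
python3 -c "
from h import *
goal([*(LEG-.062*FX),.165])"
```

```text
turn [ 0.0818 44.9433 -0.1639] shift [-0.0517 -0.0645  0.0577]
```

```bash
python3 -m pendant '[[[0,9,0],[0,-0.05,0],0.034],[[0,18,0],[-0.005,-0.0645,0.005],0.034],[[0,27,0],[-0.02,-0.0645,0.02],0.034],[[0,36,0],[-0.036,-0.0645,0.04],0.034],[[0,45,0],[-0.052,-0.0645,0.058],0.034]]'; python3 -m pendant '[[[0,0,0],[0,0,0],0.034],[[0,0,0],[0,0,0],0.034],[[0,0,0],[0,0,0.01],0.034],[[0,0,0],[0,0,0.01],0.034]]';python3 -c "
from h import *
goal([*(LEG-.062*FX),.135])"
```

```text
time_s: 5.9
ee_pos: [0.5683, 0.0205, 0.1656]
orientation: [-2.094, -2.342, -0.009]
contact_force: [0.1, -0.0, 0.0]
grip_width: 0.402
grasp_force: 0.0
time_s: 6.4
ee_pos: [0.5665, 0.0242, 0.1529]
orientation: [-2.087, -2.346, 0.003]
contact_force: [-0.2, -0.1, 0.3]
grip_width: 0.366
grasp_force: 0.0
turn [-0.1296 -0.0067  0.2884] shift [-0.0033  0.0011  0.0179]
```

```bash
python3 -m pendant '[[[0,0,0],[-0.003,0,0.007],0.034],[[0,0,0],[-0.003,0,0.009],0.034],[[0,0,0],[-0.003,0,0.011],0.034],[[0,0,0],[-0.003,0,0.013],0.034],[[0,0,0],[-0.003,0,0.013],0.034]]'; for i in 1 2 3; do python3 -m pendant '[[[0,0,0],[0,0,0.0015],0.034],[[0,0,0],[0,0,0.0015],0.034]]'|grep -E "ee_pos|contact"; done
```

```text
time_s: 7.02
ee_pos: [0.5679, 0.0187, 0.1408]
orientation: [-2.093, -2.342, 0.0]
contact_force: [0.4, -0.3, 0.6]
grip_width: 0.37
grasp_force: 0.0
ee_pos: [0.5679, 0.0188, 0.1393]
contact_force: [0.1, 0.2, -0.0]
ee_pos: [0.5679, 0.0188, 0.1378]
contact_force: [0.5, -1.1, -0.7]
ee_pos: [0.5679, 0.0188, 0.1362]
contact_force: [0.4, -0.2, -0.1]
```

```bash
for i in 1 2 3 4 5 6 7; do python3 -m pendant '[[[0,0,0],[0,0,0.001],0.034],[[0,0,0],[0,0,0.001],0.034]]'|grep -E "ee_pos|contact"; done
```

```text
ee_pos: [0.5679, 0.0188, 0.1353]
contact_force: [-0.2, 0.5, 0.3]
ee_pos: [0.5679, 0.0188, 0.1343]
contact_force: [0.4, -0.8, -0.2]
ee_pos: [0.568, 0.0188, 0.1335]
contact_force: [-0.1, 0.0, 0.2]
ee_pos: [0.5681, 0.0188, 0.133]
contact_force: [-2.0, -0.6, 5.0]
ee_pos: [0.568, 0.0188, 0.132]
contact_force: [-1.3, -0.7, 3.9]
ee_pos: [0.568, 0.0188, 0.131]
contact_force: [-1.6, -0.8, 5.0]
ee_pos: [0.568, 0.0188, 0.1299]
contact_force: [-2.2, -1.1, 5.2]
```

```bash
python3 -m pendant '[[[0,0,0],[0,0,-0.06],0.06],[[0,0,0],[0,0,-0.12],0.06],[[0,0,0],[0,-0.02,-0.18],0.06],[[0,0,0],[-0.03,-0.04,-0.24],0.06],[[0,0,0],[-0.08,-0.053,-0.27],0.06]]';  python3 - <<'E'
from h import *
hinge=np.array([*(LEG-.115*FX-.225*FY),.095]); 
for th in (1.33,1.4,1.5):
    print(th,hinge+np.array([*(FY*(.208*np.cos(th)-.008*np.sin(th))),.208*np.sin(th)+.008*np.cos(th)]))
goal([.5385,-.182,.36])
E
```

```text
time_s: 10.15
ee_pos: [0.5249, -0.0612, 0.4]
orientation: [2.084, 2.347, 0.006]
contact_force: [0.6, -0.5, -1.1]
grip_width: 0.647
grasp_force: 0.0
1.33 [ 0.5358 -0.1669  0.2989]
1.4 [ 0.5374 -0.1811  0.3013]
1.5 [ 0.5397 -0.2018  0.303 ]
turn [ 0.2648 -0.0097  0.3588] shift [-0.1216 -0.0009  0.04  ]
```

```bash
python3 -m pendant '[[[0,0,0],[-0.04,0,0],0.06],[[0,0,0],[-0.08,0,0.01],0.06],[[0,0,0],[-0.121,0,0.02],0.06],[[0,0,0],[-0.121,0,0.02],0.06],[[0,0,0],[-0.121,0,0.02],0.06]]';  python3 - <<'E'
from h import *
snap("wrist","w3"); look("wrist",["lid_handle","lid"]); snap("top");look("top",["lid_handle"]); snap("side");look("side",["lid_handle"])
goal([.5385,-.182,.36])
E
```

```text
time_s: 10.78
ee_pos: [0.5385, -0.1822, 0.3768]
orientation: [-2.091, -2.343, -0.002]
contact_force: [0.9, -0.1, -0.5]
grip_width: 0.644
grasp_force: 0.0
wrist lid_handle [([0.5372, -0.1822, 0.3054], 0.67)]
wrist lid [([0.5439, -0.2091, 0.0966], 0.78)]
top lid_handle [([0.5374, -0.1815, 0.303], 0.87)]
side lid_handle [([0.5404, -0.1778, 0.3046], 0.87)]
turn [0.0329 0.0123 0.0915] shift [0.0006 0.     0.0173]
```

View pics/w3.png

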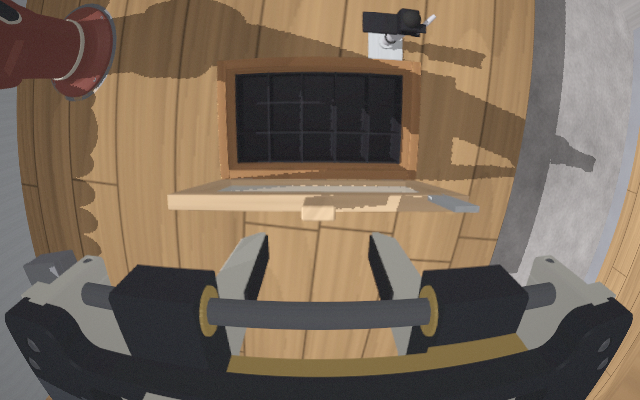

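```bash
python3 -m pendant '[[[0,0,0],[0.001,0,0.05],0.06],[[0,0,0],[0.001,0,0.08],0.06],[[0,0,0],[0.001,0,0.094],0.06],[[0,0,0],[0.001,0,0.094],0.015],[[0,0,0],[0.001,0,0.094],0.015]]' 20; python3 -m pendant '[[[0,0,0],[0,0,0],0.015],[[0,0,0],[0,0,0],0.015],[[0,0,0],[0,0,0],0.015],[[0,0,0],[0,0,0],0.015]]' 20;  python3 - <<'E'
from h import *
hinge=np.array([*(LEG-.115*FX-.225*FY),.095]); p=get_obs()["ee_pos"]+[0,0,.019]
d=p-hinge; y,z=d[:2]@FY,d[2]; print(d[:2]@FX,y,z,np.hypot(y,z),np.arctan2(z,y)-np.arctan2(8,208))
a0=np.arctan2(z,y); r=np.hypot(y,z)
for k in range(0,23):
    a=a0-.05*k; print(k,round(a-.038,3),"dx %.4f dz %.4f"%(r*np.cos(a)-y, -(r*np.sin(a)-z)))
E
```

```text
time_s: 11.75
ee_pos: [0.5393, -0.1823, 0.2845]
orientation: [2.091, 2.341, 0.002]
contact_force: [-0.5, -0.2, -0.3]
grip_width: 0.478
grasp_force: 0.0
time_s: 12.25
ee_pos: [0.5383, -0.1824, 0.2838]
orientation: [2.093, 2.342, 0.0]
contact_force: [-1.7, 0.3, 5.1]
grip_width: 0.281
grasp_force: 20.0
0.0007699821209725571 0.026077695005462056 0.2077734593236192 0.2094035734559025 1.4074963919069026
0 1.408 dx -0.0000 dz -0.0000
1 1.358 dx 0.0104 dz 0.0016
2 1.308 dx 0.0206 dz 0.0036
3 1.258 dx 0.0308 dz 0.0062
4 1.208 dx 0.0408 dz 0.0093
5 1.158 dx 0.0506 dz 0.0129
6 1.108 dx 0.0602 dz 0.0170
7 1.058 dx 0.0697 dz 0.0215
8 1.008 dx 0.0789 dz 0.0266
9 0.958 dx 0.0878 dz 0.0320
10 0.908 dx 0.0964 dz 0.0379
11 0.858 dx 0.1048 dz 0.0443
12 0.808 dx 0.1128 dz 0.0510
13 0.758 dx 0.1204 dz 0.0582
14 0.708 dx 0.1277 dz 0.0657
15 0.658 dx 0.1346 dz 0.0735
16 0.608 dx 0.1411 dz 0.0817
17 0.558 dx 0.1472 dz 0.0902
18 0.508 dx 0.1529 dz 0.0990
19 0.458 dx 0.1581 dz 0.1081
20 0.408 dx 0.1628 dz 0.1175
21 0.358 dx 0.1671 dz 0.1270
22 0.308 dx 0.1709 dz 0.1368
```

```bash
python3 -m pendant '[[[0,0,0],[0.0104,0,0.0016],0.015],[[0,0,0],[0.0206,0,0.0036],0.015],[[0,0,0],[0.0308,0,0.0062],0.015],[[0,0,0],[0.0408,0,0.0093],0.015],[[0,0,0],[0.0506,0,0.0129],0.015]]'; python3 -m pendant '[[[0,0,0],[0.0096,0,0.0041],0.015],[[0,0,0],[0.0191,0,0.0086],0.015],[[0,0,0],[0.0283,0,0.0137],0.015],[[0,0,0],[0.0372,0,0.0191],0.015],[[0,0,0],[0.0458,0,0.025],0.015]]'; python3 -c "
from h import *
hinge=np.array([*(LEG-.115*FX-.225*FY),.095]); p=get_obs()['ee_pos']+[0,0,.019]
d=p-hinge; y,z=d[:2]@FY,d[2]; print(d[:2]@FX,y,z,np.hypot(y,z),np.arctan2(z,y)-.038)"
```

```text
time_s: 12.88
ee_pos: [0.5328, -0.1314, 0.2703]
orientation: [2.093, 2.342, 0.001]
contact_force: [-0.7, 1.3, 5.3]
grip_width: 0.28
grasp_force: 20.0
time_s: 13.5
ee_pos: [0.5277, -0.085, 0.2449]
orientation: [-2.092, -2.343, -0.003]
contact_force: [-0.0, 2.0, 3.9]
grip_width: 0.28
grasp_force: 20.0
0.0011522812719064663 0.12409747707509815 0.16887950163994028 0.20957211143317497 0.8990758705416334
```

```bash
python3 -m pendant '[[[0,0,0],[0.0084,0,0.0064],0.015],[[0,0,0],[0.0164,0,0.0131],0.015],[[0,0,0],[0.024,0,0.0203],0.015],[[0,0,0],[0.0313,0,0.0278],0.015],[[0,0,0],[0.0382,0,0.0356],0.015]]'; python3 -m pendant '[[[0,0,0],[0.0033,0,0.0041],0.015],[[0,0,0],[0.0065,0,0.0082],0.015],[[0,0,0],[0.0096,0,0.0124],0.015],[[0,0,0],[0.0126,0,0.0167],0.015],[[0,0,0],[0.0155,0,0.0211],0.015]]'; python3 -m pendant '[[[0,0,0],[0.0014,0,0.0022],0.015],[[0,0,0],[0.0028,0,0.0044],0.015],[[0,0,0],[0.0042,0,0.0067],0.015],[[0,0,0],[0.0055,0,0.009],0.015],[[0,0,0],[0.0067,0,0.0112],0.015]]';python3 -c "
from h import *
hinge=np.array([*(LEG-.115*FX-.225*FY),.095]); p=get_obs()['ee_pos']+[0,0,.019]
d=p-hinge; y,z=d[:2]@FY,d[2]; print(d[:2]@FX,y,z,np.hypot(y,z),np.arctan2(z,y)-.038)"
```

```text
time_s: 14.12
ee_pos: [0.5236, -0.0469, 0.2092]
orientation: [-2.092, -2.343, -0.003]
contact_force: [-0.1, 3.7, 4.2]
grip_width: 0.278
grasp_force: 20.0
time_s: 14.75
ee_pos: [0.5219, -0.0315, 0.188]
orientation: [-2.092, -2.343, -0.004]
contact_force: [1.3, 5.7, 4.9]
grip_width: 0.28
grasp_force: 20.0
time_s: 15.38
ee_pos: [0.5212, -0.0248, 0.1768]
orientation: [-2.092, -2.343, -0.004]
contact_force: [0.6, 6.8, 3.4]
grip_width: 0.278
grasp_force: 20.0
0.0014105039029743574 0.18466356863452374 0.10079068317769299 0.21037917053801583 0.4616183800080425
```

```bash
python3 -m pendant '[[[0,0,0],[0.0018,0,0.0028],0.015],[[0,0,0],[0.0034,0,0.0056],0.015],[[0,0,0],[0.005,0,0.0084],0.015],[[0,0,0],[0.0065,0,0.0112],0.015],[[0,0,0],[0.008,0,0.014],0.015]]'; for i in 1 2 ; do python3 -m pendant '[[[0,0,0],[0.001,0,0.002],0.015],[[0,0,0],[0.0018,0,0.004],0.015]]' | grep -E "ee_pos|contact"; done; python3 -c "
from h import *
hinge=np.array([*(LEG-.115*FX-.225*FY),.095]); p=get_obs()['ee_pos']+[0,0,.019]
d=p-hinge; y,z=d[:2]@FY,d[2]; print(d[:2]@FX,y,z,np.hypot(y,z),np.arctan2(z,y)-.038)"
```

```text
time_s: 16.0
ee_pos: [0.5204, -0.0175, 0.1626]
orientation: [2.092, 2.343, 0.004]
contact_force: [1.2, 4.4, 2.5]
grip_width: 0.277
grasp_force: 20.0
ee_pos: [0.5202, -0.0156, 0.1586]
contact_force: [0.9, 5.3, 2.3]
ee_pos: [0.52, -0.0139, 0.1546]
contact_force: [1.4, 5.3, 2.8]
0.0014511870567363802 0.19565485330911073 0.07857430198069118 0.2108429333773425 0.34388190189770246
```

```bash
for i in 1 2 3 4; do python3 -m pendant '[[[0,0,0],[0.0006,0,0.0015],0.015],[[0,0,0],[0.0006,0,0.0015],0.015]]' | grep -E "ee_pos|contact"; done; python3 - <<'E'
from h import *
snap("side","s2"); look("side",["lid_handle","leg","leg_edge"])
c=cv2.imread("pics/s2.png"); cv2.imwrite("pics/s2c.png",cv2.resize(c[100:250,260:460],None,fx=4,fy=4,interpolation=cv2.INTER_CUBIC))
E
```

```text
ee_pos: [0.52, -0.0131, 0.1529]
contact_force: [0.4, 4.8, -0.4]
ee_pos: [0.5199, -0.0126, 0.1514]
contact_force: [1.8, 5.8, 0.7]
ee_pos: [0.5198, -0.0119, 0.1499]
contact_force: [2.3, 5.1, 1.5]
ee_pos: [0.5198, -0.0113, 0.1484]
contact_force: [2.0, 5.1, 1.0]
side lid_handle [([0.5216, -0.0129, 0.1763], 0.91), ([0.5351, -0.2057, 0.0956], 0.5)]
side leg [([0.6321, 0.0292, 0.0764], 0.71), ([0.6888, 0.3254, -0.0027], 0.63)]
side leg_edge [([0.6299, 0.0273, 0.0716], 0.94)]
```

View pics/s2c.png

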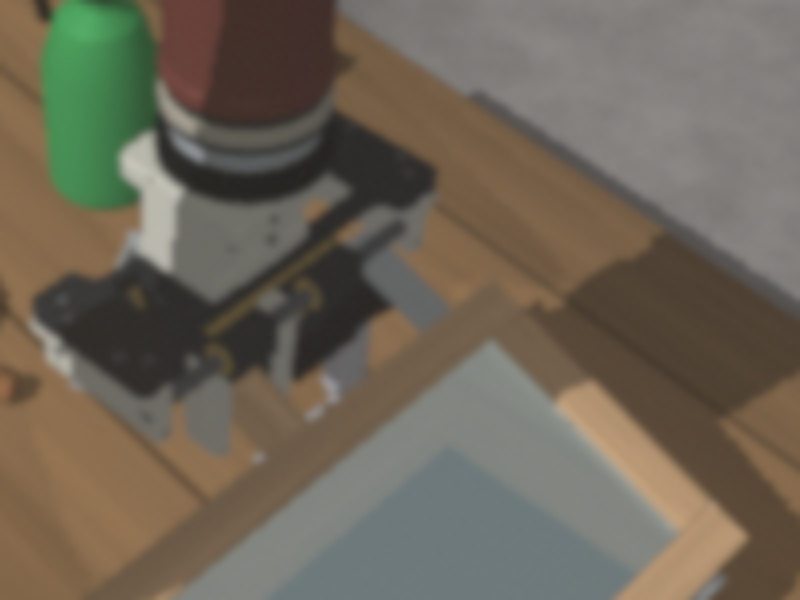

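```bash
python3 - <<'E'
from h import *
o=get_obs();c=snap("wrist","w4"); look("wrist",["leg_edge","thumb_rest","lid_handle","ring_top"])
R0=R.from_rotvec(o["orientation"]); T=c["tool_from_camera"]
def proj(p):
    t=R0.inv().apply(np.array(p)-o["ee_pos"]); q=T[:3,:3].T@(t-T[:3,3]); th=np.arctan2(np.hypot(q[0],q[1]),q[2]); a=np.arctan2(q[1],q[0])
    return c["cx"]+c["fx"]*th*np.cos(a), c["cy"]+c["fy"]*th*np.sin(a)
u,v=map(int,proj([*LEG,.16])); print(u,v)
L3=lambda x,y,z:[*(LEG+x*FX+y*FY),z]
print("rest outer corners up/dn5mm",[np.round(proj(L3(-.058,s,z)),1) for s in(.015,) for z in(.133,.128)], "head top",np.round(proj(L3(0,0,.175)),1))
hinge=np.array([*(LEG-.225*FY),.095])
for th in (.30,.33,.345,.36,.39):
    e=lambda x,y,z:hinge+np.array([*(FX*x+FY*(y*np.cos(th)-z*np.sin(th))),y*np.sin(th)+z*np.cos(th)])
    print(th,[np.round(proj(e(x,.243,z)),1) for x in(-.011,.011) for z in (0,.005)])
v0=max(0,v-75);u0=min(u-100,440); print(u0,v0)
cv2.imwrite("pics/w4c.png",cv2.resize(c["color"][v0:v0+150,u0:u0+200],None,fx=4,fy=4,interpolation=cv2.INTER_CUBIC)[:,:,::-1])
E
```

```text
wrist leg_edge [([0.6298, 0.0287, 0.0757], 0.74)]
wrist thumb_rest [([0.5939, 0.0206, 0.1335], 0.73), ([0.6448, 0.2058, -0.0027], 0.68)]
wrist lid_handle [([0.5197, -0.0142, 0.1776], 0.58)]
wrist ring_top [([0.6338, 0.027, 0.0453], 0.69)]
505 208
rest outer corners up/dn5mm [array([408.3, 172.3]), array([406.1, 170.6])] head top [518.9 217.1]
0.3 [array([498.9, 200.8]), array([502.7, 205.9]), array([527.4, 200.7]), array([531.4, 205.5])]
0.33 [array([504.4, 208.5]), array([508.3, 214.2]), array([533.3, 208. ]), array([537.4, 213.3])]
0.345 [array([507.2, 212.7]), array([511.1, 218.6]), array([536.2, 211.9]), array([540.3, 217.5])]
0.36 [array([510., 217.]), array([514. , 223.2]), array([539.2, 216. ]), array([543.3, 221.9])]
0.39 [array([515.7, 226.3]), array([519.6, 233.1]), array([545.1, 224.8]), array([549.2, 231.1])]
405 133
```

View pics/w4c.png

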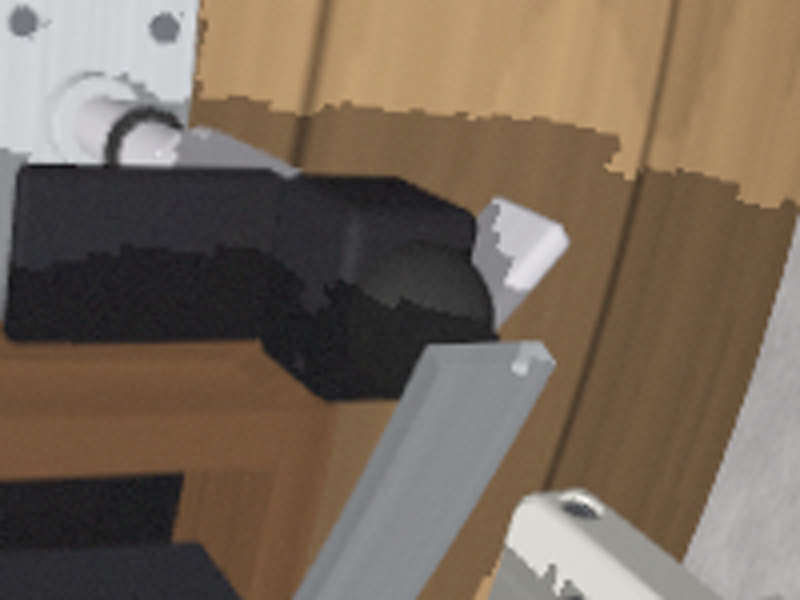

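```bash
for i in 1 2 3 4 5; do python3 -m pendant '[[[0,0,0],[0.0003,0,0.001],0.015],[[0,0,0],[0.0003,0,0.001],0.015],[[0,0,0],[0.0003,0,0.001],0.015]]' | grep -E "ee_pos|contact"; done
```

```text
ee_pos: [0.5197, -0.011, 0.1475]
contact_force: [2.4, 5.4, 1.0]
ee_pos: [0.5197, -0.0106, 0.1465]
contact_force: [1.4, 5.1, 1.8]
ee_pos: [0.5197, -0.0104, 0.1459]
contact_force: [0.6, 6.2, 4.5]
ee_pos: [0.5197, -0.0103, 0.1454]
contact_force: [-0.1, 4.1, 7.3]
ee_pos: [0.5197, -0.01, 0.1447]
contact_force: [-1.3, 5.2, 8.9]
```

```bash
python3 -m pendant '[[[0,0,0],[0,0,0],0.015],[[0,0,0],[0,0,0],0.06],[[0,0,0],[0,0,0],0.06],[[0,0,0],[0,0,0],0.06],[[0,0,0],[0,0,0],0.06]]'; python3 -m pendant '[[[0,0,0],[0,0,-0.03],0.06],[[0,0,0],[0,0,-0.08],0.07],[[0,0,0],[0,0,-0.11],0.082],[[0,0,0],[0,0,-0.11],0.082]]'; python3 - <<'E'
from h import *
goal([*(LEG+.003*FX),.215])
for c in("wrist","side","top"): snap(c); look(c,["leg_edge","thumb_rest","lid_handle","lever"])
E
```

```text
time_s: 20.45
ee_pos: [0.5187, -0.0117, 0.1438]
orientation: [-2.094, -2.342, 0.001]
contact_force: [-0.6, 0.7, 0.4]
grip_width: 0.629
grasp_force: 0.0
time_s: 20.95
ee_pos: [0.5204, -0.011, 0.2564]
orientation: [2.091, 2.339, 0.005]
contact_force: [-0.2, 0.8, 0.3]
grip_width: 0.873
grasp_force: 0.0
turn [0.312  0.0495 0.0016] shift [0.0266 0.1157 0.042 ]
wrist leg_edge [([0.6299, 0.0303, 0.0757], 0.96)]
wrist thumb_rest [([0.594, 0.0217, 0.1367], 0.97)]
wrist lid_handle [([0.5184, -0.0174, 0.1773], 0.67)]
wrist lever [([0.6493, 0.0169, 0.152], 0.65)]
side leg_edge [([0.6249, 0.0254, 0.0746], 0.57)]
side thumb_rest [([0.5935, 0.0248, 0.1365], 0.92)]
side lid_handle [([0.5202, -0.0142, 0.1755], 0.89)]
side lever []
top leg_edge []
top thumb_rest [([0.5975, 0.0202, 0.1326], 0.59)]
top lid_handle []
top lever []
```

```bash
python3 -m pendant '[[[0,0,0],[0.016,0.058,0],0.082],[[0,0,0],[0.032,0.115,0.01],0.082],[[0,0,0],[0.033,0.116,0.04],0.082],[[0,0,0],[0.033,0.116,0.055],0.082],[[0,0,0],[0.033,0.116,0.055],0.082]]'; python3 - <<'E'
from h import *
o=get_obs(); d=(o["ee_pos"][:2]-LEG); print(d@FX,d@FY,o["ee_pos"],o["grip_width"]*.093); goal([*(LEG+.003*FX+.006*FY),.15])
c=snap("wrist","w5"); look("wrist",["thumb_rest","lever","leg"])
cv2.imwrite("pics/w5c.png",cv2.resize(c["color"][120:320,150:500],None,fx=2,fy=2,interpolation=cv2.INTER_CUBIC)[:,:,::-1])
E
```

```text
time_s: 22.32
ee_pos: [0.6294, 0.0338, 0.1981]
orientation: [-2.093, -2.341, 0.004]
contact_force: [-0.1, 0.2, -0.1]
grip_width: 0.881
grasp_force: 0.0
0.00047990646034616103 0.00580598956988342 [0.6294 0.0338 0.1981] 0.08189296677045058
turn [-0.1717  0.029  -0.008 ] shift [0.0002 0.0027 0.0481]
wrist thumb_rest [([0.5909, 0.0193, 0.1361], 0.59), ([0.6452, 0.2023, -0.0033], 0.36)]
wrist lever [([0.6449, 0.0169, 0.1513], 0.59)]
wrist leg [([0.6307, 0.0259, 0.078], 0.75), ([0.6431, 0.2062, -0.0052], 0.39)]
```

View pics/w5c.png

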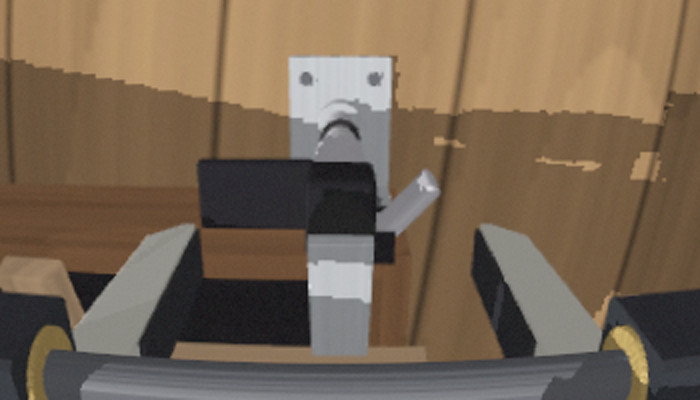

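```bash
python3 -m pendant '[[[0,0,0],[0,0.003,0.02],0.082],[[0,0,0],[0,0.003,0.04],0.082],[[0,0,0],[0,0.003,0.054],0.082],[[0,0,0],[0,0.003,0.058],0.082],[[0,0,0],[0,0.003,0.058],0.082]]'; for i in 1 2 3 4 5 6; do python3 -m pendant '[[[0,0,0],[0,0,0.0015],0.082],[[0,0,0],[0,0,0.0015],0.082]]' | grep -E "ee_pos|contact"; done
```

```text
time_s: 23.15
ee_pos: [0.6336, 0.0351, 0.1411]
orientation: [-2.093, -2.343, -0.0]
contact_force: [-0.3, -0.3, -0.2]
grip_width: 0.882
grasp_force: 0.0
ee_pos: [0.6338, 0.0351, 0.1402]
contact_force: [0.6, 0.1, 0.8]
ee_pos: [0.6335, 0.0349, 0.1382]
contact_force: [-0.1, 0.8, -0.4]
ee_pos: [0.6334, 0.0349, 0.1365]
contact_force: [-0.1, 0.2, -0.1]
ee_pos: [0.6334, 0.035, 0.135]
contact_force: [-0.4, -1.0, -0.2]
ee_pos: [0.6335, 0.035, 0.1335]
contact_force: [0.1, -0.0, 0.2]
ee_pos: [0.6336, 0.035, 0.1328]
contact_force: [-1.8, 0.6, 4.9]
```

```bash
python3 -m pendant '[[[0,0,0],[0,0,0.006],0.082],[[0,0,0],[0,0,0.012],0.082],[[0,0,0],[0,0,0.018],0.082],[[0,0,0],[0,0,0.023],0.082],[[0,0,0],[0,0,0.025],0.082]]';python3 -m pendant '[[[0,0,0],[0,0,0],0.082],[[0,0,0],[0,0,0],0.082]]'; python3 - <<'E'
from h import *
o=get_obs()
print(o["ee_pos"],o["contact_force"])
c=snap("wrist","w6"); look("wrist",["thumb_rest","leg_edge","ring_top"]); snap("side","s6"); look("side",["leg_edge","thumb_rest","leg","ring_top"])
cv2.imwrite("pics/w6c.png",cv2.resize(c["color"][130:280,220:420],None,fx=4,fy=4,interpolation=cv2.INTER_CUBIC)[:,:,::-1])
R0=R.from_rotvec(o["orientation"]); T=c["tool_from_camera"]
def proj(p):
    t=R0.inv().apply(np.array(p)-o["ee_pos"]); q=T[:3,:3].T@(t-T[:3,3]); th=np.arctan2(np.hypot(q[0],q[1]),q[2]); a=np.arctan2(q[1],q[0])
    return (c["cx"]+c["fx"]*th*np.cos(a)-220)*4, (c["cy"]+c["fy"]*th*np.sin(a)-130)*4
for z in (.043,.046,.049,.052): print(z,"edge front",np.round(proj([*(LEG+.012*FY),z]),0),"ring bottom front",np.round(proj([*(LEG+.011*FY),z-.004]),0))
E
```

```text
time_s: 25.28
ee_pos: [0.6336, 0.035, 0.1075]
orientation: [2.093, 2.342, 0.0]
contact_force: [-1.6, -0.6, 4.0]
grip_width: 0.883
grasp_force: 2.7
time_s: 25.52
ee_pos: [0.6336, 0.035, 0.1074]
orientation: [2.093, 2.342, 0.0]
contact_force: [-1.1, -0.5, 3.8]
grip_width: 0.882
grasp_force: 2.0
[0.6336 0.035  0.1074] [-1.0636 -0.5102  3.7975]
wrist thumb_rest [([0.5904, 0.0201, 0.1121], 0.71)]
wrist leg_edge [([0.6309, 0.0282, 0.0526], 0.92), ([0.5954, 0.0226, 0.1096], 0.46)]
wrist ring_top []
side leg_edge [([0.6281, 0.0276, 0.0489], 0.79)]
side thumb_rest [([0.5933, 0.0202, 0.1071], 0.97)]
side leg [([0.6311, 0.0291, 0.0492], 0.73)]
side ring_top []
0.043 edge front [369. 294.] ring bottom front [370. 292.]
0.046 edge front [369. 299.] ring bottom front [369. 297.]
0.049 edge front [369. 303.] ring bottom front [369. 302.]
0.052 edge front [368. 309.] ring bottom front [369. 307.]
```

View pics/w6c.png

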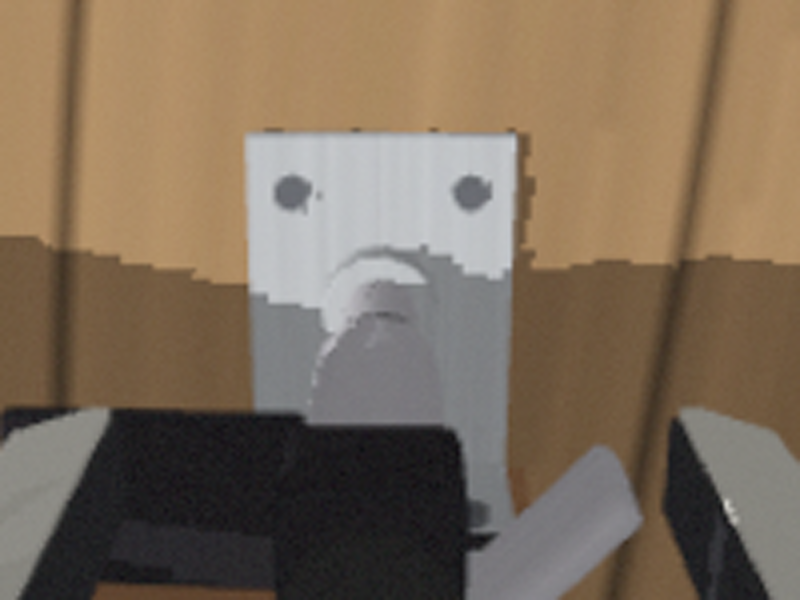

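```bash
python3 -m pendant '[[[0,0,0],[0,0,0],0.078],[[0,0,0],[0,0,0],0.074],[[0,0,0],[0,0,0],0.07],[[0,0,0],[0,0,0],0.066],[[0,0,0],[0,0,0],0.062]]' 30;python3 -m pendant '[[[0,0,0],[0,0,0],0.058],[[0,0,0],[0,0,0],0.055],[[0,0,0],[0,0,0],0.055]]' 30; python3 - <<'E'
from h import *
snap("side"); look("side",["leg_edge","thumb_rest","leg"]); snap("wrist"); look("wrist",["leg_edge","lever"])
E
```

```text
time_s: 26.6
ee_pos: [0.6344, 0.0361, 0.1071]
orientation: [2.092, 2.343, 0.005]
contact_force: [0.6, 2.6, 2.0]
grip_width: 0.678
grasp_force: 2.7
time_s: 26.98
ee_pos: [0.6353, 0.0366, 0.1078]
orientation: [2.091, 2.342, 0.008]
contact_force: [3.3, 3.9, 0.9]
grip_width: 0.595
grasp_force: 2.5
side leg_edge [([0.628, 0.0287, 0.0499], 0.67)]
side thumb_rest [([0.5922, 0.0187, 0.1091], 0.75)]
side leg [([0.6299, 0.0293, 0.0505], 0.59)]
wrist leg_edge [([0.631, 0.0284, 0.0512], 0.75)]
wrist lever [([0.6455, 0.0168, 0.1249], 0.73)]
```

```bash
python3 -m pendant '[[[0,0,0],[0,-0.001,0.0005],0.051],[[0,0,0],[0,-0.002,0.0005],0.047],[[0,0,0],[0,-0.002,0.0005],0.043],[[0,0,0],[0,-0.002,0.0005],0.04],[[0,0,0],[0,-0.002,0.0005],0.04]]' 40; python3 - <<'E'
from h import *
snap("side"); look("side",["leg_edge","thumb_rest","leg"]); snap("wrist"); look("wrist",["leg_edge","thumb_rest"])
E
```

```text
time_s: 27.95
ee_pos: [0.6323, 0.0358, 0.1076]
orientation: [2.093, 2.342, 0.004]
contact_force: [1.2, 2.9, 4.9]
grip_width: 0.43
grasp_force: 2.5
side leg_edge [([0.6273, 0.0281, 0.0477], 0.9)]
side thumb_rest [([0.5917, 0.0238, 0.1064], 0.8), ([0.5197, -0.0048, 0.1541], 0.22)]
side leg [([0.6297, 0.0285, 0.0515], 0.83)]
wrist leg_edge [([0.632, 0.0272, 0.0507], 0.65)]
wrist thumb_rest [([0.5909, 0.0216, 0.1103], 0.76), ([0.6448, 0.016, 0.1249], 0.62)]
```

```bash
python3 -m pendant '[[[0,0,0],[0,0,0.0005],0.036],[[0,0,0],[0,0,0.0005],0.032],[[0,0,0],[0,0,0.0005],0.028],[[0,0,0],[0,0,0.0005],0.02],[[0,0,0],[0,0,0.0005],0.02]]' 45; python3 -m pendant '[[[0,0,0],[0,0,0],0.02],[[0,0,0],[0,0,0],0.02]]' 45; python3 - <<'E'
from h import *
snap("side"); look("side",["leg_edge","thumb_rest","leg"]); c=snap("wrist"); look("wrist",["leg_edge","thumb_rest"])
cv2.imwrite("pics/w7c.png",cv2.resize(c["color"][130:280,220:420],None,fx=4,fy=4,interpolation=cv2.INTER_CUBIC)[:,:,::-1])
E
```

```text
time_s: 28.92
ee_pos: [0.6332, 0.035, 0.1065]
orientation: [2.091, 2.341, 0.005]
contact_force: [5.4, 4.8, 3.5]
grip_width: 0.332
grasp_force: 49.3
time_s: 29.18
ee_pos: [0.6332, 0.035, 0.1065]
orientation: [2.091, 2.341, 0.005]
contact_force: [4.4, 4.6, 3.0]
grip_width: 0.329
grasp_force: 49.3
side leg_edge [([0.627, 0.0241, 0.042], 0.72)]
side thumb_rest [([0.4037, 0.1655, -0.0029], 0.34)]
side leg [([0.6292, 0.0302, 0.0477], 0.61)]
wrist leg_edge [([0.6306, 0.0266, 0.0489], 0.61)]
wrist thumb_rest [([0.5909, 0.02, 0.1084], 0.84)]
```

View pics/w7c.png

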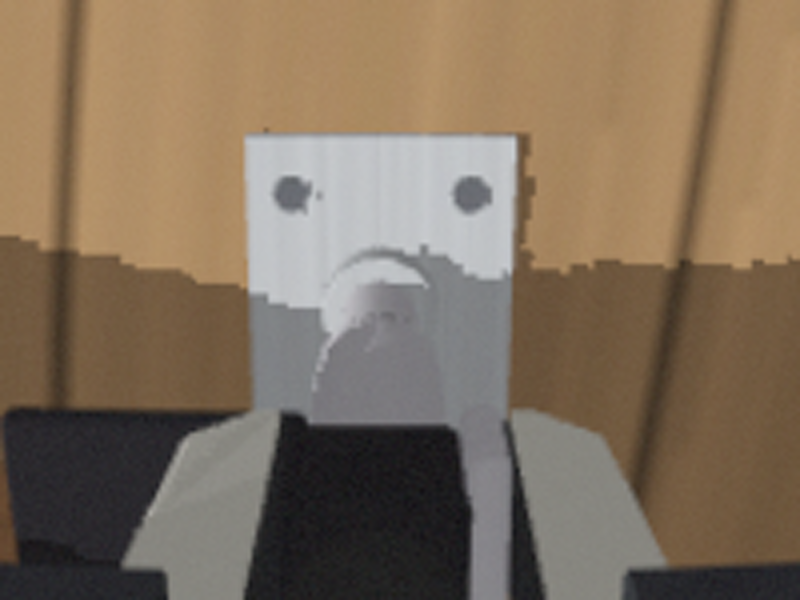

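The lever lies flat on the collar at about (490,500), between the pads. The tube edge at about (383,318) just covers the ring. I am handing in.

```bash
python3 -c "
from h import *
print(sign_off())"
```

```text
the job is handed in; nothing more can be done
None
```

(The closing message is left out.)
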